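Release a filter from the bench air coupler and rack it

TASK

Take the blue air filter off the bench's quick coupler: pull the red sleeve fully back, hold it until the filter pops forward, then let the sleeve snap home. Draw the filter out from under the clear guard and lay it flat on the black rubber mat; let go, pick it up again by its steel tail and lower it gently, level and fully home, into the yellow rack with its brass nose in the narrow notch. Never drop the filter, leave the other things on the bench where they are, and let go of everything.

Things in the scene. Friction and masses are not known exactly. Their poses are not given: they have to be found in the camera images.
- station: Fixed air point. Origin at bench level under the barrel centre of the coupled filter; x = along the level coupler axis, the way the sleeve is pulled back; z up; axis 70 mm above the bench; mouth faces -x. In this frame, mm: base plate 12 thick, x -110 to 160, y -50 to 40; aluminium manifold x 122 to 160, y -30 to 30, top z 100. Fixed points guard, saddle belong to it.
- guard (a point): Centre of the clear roof over the filter's tail. In the station frame, mm: roof x -106 to -46, y -45 to 20, z 98 to 101, on an upright plate at y -45 to -40 (z 12 to 101). The +y side is open: bring the filter out along station +y, 60 mm or more, before lifting it.
- saddle (a point): Centre of the flat top of the dark saddle that carries the barrel from below, coupled or popped: station x -48 to 24 mm, 34 mm wide, top 48 mm above the bench.
- sleeve_grip (a point): Centre of the red square-section sleeve, on the axis; moves with it, axes parallel to the station's: 42 mm long along x, 38 wide, 38 high; grip it across its flat sides. When home it covers station x 42 to 84 mm.
- sleeve (a joint): Sleeve travel in m along station +x: 0 home (forward), 0.018 fully back. Spring 5 N at home, 12 N fully back, damping 40 N s/m; snaps home when let go. Held beyond 0.012 the latch is open and an ejector pushes the filter 17 mm along station -x in about 0.4 s. With the sleeve home a coupled filter is locked.
- filter: Air filter, 163 mm long, about 250 g. Origin at the centre of its blue barrel, x to the brass nose, z up. In mm: barrel x -30 to 30, 44 wide, 44 high; steel tail x -95 to -30, 28 wide, 22 high; brass nose x 30 to 68, diameter 19; centre of mass x -26. Coupled: on the coupler axis at station x 0, parallel to it. Popped: at station x -17; grip it from above at x about 8.
- filter_tail (a point): Point on the tail's axis at filter x -66, the place to grip it for the rack.
- filter_nose (a point): Tip of the brass nose, filter x 68 mm, on its axis. Popped, it is still 9 mm inside the sleeve: draw the filter 13 mm on along station -x to clear it.
- mat: Black rubber mat, fixed, 200 (its x) x 130 x 4 thick, origin under its centre at bench level. A filter lying on it has its origin 26 mm above the bench.
- rack: Yellow rack, fixed, origin under its centre at bench level; x to the end with the narrow notch (red mark on the bench before it). In mm: outside 84 (x) x 68 x 84 high; pocket 68 (x) x 52, floor at z 40; end walls 8 thick with full-depth notches, 25 wide at +x (nose), 38 wide at -x (tail, which sticks out). Walls as high as the barrel: no room for fingers beside it.
- rack_seat (a point): Where the filter's origin is when seated: 62 mm above the bench, over the rack's origin; filter x along rack x.
- oil: Bystander: yellow oil bottle with a red cap, 52 mm diameter, 130 mm tall, origin under its centre.
- spray: Bystander: blue spray can, 56 mm diameter, 160 mm tall, origin under its centre.
- screwdriver: Bystander: red-handled screwdriver lying flat, 180 mm long along its x, handle to -x.
- wrench: Bystander: steel spanner lying flat, 170 mm long along its x.
- spool: Bystander: orange spool standing on end, 60 mm diameter, 40 mm tall, origin under its centre.
- cover: Bystander: cream plastic cover plate lying flat, 170 x 120 x 22 mm, origin under its centre.
- socket: Bystander: long steel socket standing on end, 30 mm diameter, 60 mm tall, origin under its centre.
Things that resemble listed ones, but are neither listed nor needed, are in the scene too. Several things have the shape of the mat; the one meant has the colours described above.

How it is judged:
On the way, in this order (a step that is already met when the one before it is completed fails the run):
1. the sleeve is pulled back (over 15 of its 18 mm) (value of joint sleeve above 0.015 m).
2. the sleeve is let go and snaps forward (faster than 0.1 m/s) (velocity of joint sleeve below -0.1 m/s).
3. the sleeve is home (within 2 mm) and the filter has popped (over 12 mm) (value of joint sleeve below 0.002 m and x of filter in the frame of station below -0.012 m), for 0.1 s.
4. the filter lies on the mat, level, let go and still, its barrel centre on the mat (x of filter in the frame of mat between -0.085 and 0.085 m and y of filter in the frame of mat between -0.055 and 0.055 m and z of filter in the frame of mat between 0.02 and 0.032 m and angle between filter's own x axis and vertical between 1.47 and 1.67 rad and contact force between the fingers and filter below 0.2 N and linear speed of filter below 0.02 m/s), for 0.3 s.
5. the filter is lifted again, held by its tail (grasp within 35 mm of the tail point) (contact force between the fingers and filter above 1 N and distance between the grasp point and filter_tail below 0.035 m and height (world z) of filter above 0.07 m), for 0.1 s.
At the end, for the whole second after the job is handed in: the filter is seated in the rack: its origin within 12 mm of the rack seat horizontally and 58 to 67 mm above the bench, nose in the narrow notch, in line within 0.2 rad and level within 0.1 rad, released and still; the sleeve is home within 2 mm (horizontal distance between filter and rack_seat below 0.012 m and height (world z) of filter between 0.058 and 0.067 m and x of filter_nose in the frame of rack above 0.055 m and angle between the x axis of filter and the x axis of rack, either way round below 0.2 rad and angle between filter's own x axis and vertical between 1.47 and 1.67 rad and contact force between the fingers and filter below 0.2 N and linear speed of filter below 0.02 m/s and value of joint sleeve below 0.002 m); the robot touches nothing.
It fails at once if the filter is dropped onto the rack or the mat (faster than 0.5 m/s just above it) ((horizontal distance between filter and rack below 0.06 m and height (world z) of filter below 0.12 m and linear speed of filter above 0.5 m/s) or (horizontal distance between filter and mat below 0.1 m and height (world z) of filter below 0.07 m and linear speed of filter above 0.5 m/s)).
It fails at once if a bystander is moved more than 30 mm (distance of any of oil, spray, screwdriver, wrench, spool, cover, socket from where it was at the start of the episode above 0.03 m).
It also fails if it takes over 72 s, if anything falls off the work surface, if the arm or the gripper's body presses on something with over 40 N, if the wrist force passes 120 N, or if a joint passes its speed limit or range.

ROBOT

A 6-joint arm with a two-finger parallel gripper is mounted at the origin on the work surface. World frame = base frame: x ahead of the robot, y to its left, z up, the work surface at z = 0. Lengths are in m, angles in rad, forces in N, time in s.
With the tool pointing down it reaches from about 0.275 to 0.75 m from the base axis. Payload 10.2 kg.
Tool frame: the origin (TCP) lies midway between the tips of the shut fingers; the grasp point (between the pads) lies 19 mm behind it; z points along the fingers, y is the line along which they close (so a half turn about z gives the same grasp; the last joint's range is limited). The gripper opens to 88 mm and grips with 3 to 60 N. Pads are 18 mm wide; open, the fingers measure 123 mm over their backs; the gripper's body (75 mm by 187 mm) begins 45 mm behind the grasp point.
Start: joints at [1.111, 0.313, 1.498, -0, 1.331, -0.223], TCP at [0.123, 0.51, 0.21] pointing down, gripper open.
Joint ranges: [-2.94, 2.94], [-0.97, 2.17], [0.19, 2.56], [-1.23, 4.37], [0.02, 3.11], [-2.88, 2.88]. Speed limits (rad/s): [2.39, 2.39, 3.01, 3.14, 3.14, 3.14].

INTERFACE

Orientations are given as a 3x3 rotation matrix whose columns are the frame's x, y, z axes.
In Python, from station import r gives the robot as it stands.
- The arm moves only by the shell command python3 -m jog 'ROWS' [FORCE]. ROWS is JSON, one flat list of numbers, 7 for each row, row after row: the turn, a rotation vector about the tool's x, y, z in degrees, then the shift along the tool's x, y, z in m, then the closure in counts, from 0 (fully open) to 255 (shut). A call has 1 to 12 rows; each row is the pose to reach, as a shift and turn from the pose commanded when the call began, along the tool's axes at that moment; what a row does not reach only later rows make up. A row lasts 1/10 s, in which the tool goes at most 50 mm and 8.59 degrees, less where a joint would pass 70% of its speed; a pose out of reach is approached as far as the arm can. A call with a gripper value outside its range is refused whole. The fingers move at their own pace and stop on an object; FORCE is the grip in N (left out, the last holds). Time passes only in rows, so rows that repeat a pose let the fingers close. It gives the time, the measured TCP pose, the force, the opening and the grip force at its end, in the units of the state.
- r.get_obs(): the state, without advancing time (a new reading comes with each control period).
- r.capture(name): name is "scene" or "top"; returns a dict with "img" (400x640x3 uint8, red, green, blue), "depth" (400x640 float32, m along the optical axis (not along the pixel's ray), 0 where there is no reading), "fx", "fy", "cx", "cy" (pixels), "R" (3x3) and "t" (3): a world point X has camera coordinates R X + t. Camera axes: x right, y down, z forward; pixel columns grow to the right and rows downward; lengths in m; the calibration is good to about 2 mm. A picture is of the moment at which its call begins.
- r.hand_in(): hands the job in; it is judged then, once.
The state is a dict: "time": time; "joint_pos": joint angles; "joint_vel": joint speeds; "tau": joint torques, N m; "tool_pos": TCP position; "tool_rot": TCP orientation; "force": force on the tool from outside, world axes, zero at the start; "torque": the same for the moment, N m; "opening": finger opening in m; "grasp_force": force on a finger pad.
Only numpy, scipy, OpenCV 4.12 (cv2) and the standard library are available. Lean on these libraries where they do the work, as an engineer would, in place of code of your own. Each camera call takes 0.05 s, during which the arm holds its last target. There are 200 camera calls.

## Working session

There is one attempt and no reset: what is moved stays moved. The work goes in short steps, Python scripts to look and compute and a shell command to move; the robot and the scene stay as the last step left them, time stands still between calls to the robot, and variables do not carry over. Pictures are saved under pics/ and viewed, at most 10 in all, crops included, and the job is handed in when it is done.

```bash
ls; mkdir -p pics; python3 - <<'E'
from station import r
import cv2,numpy as np
o=r.get_obs()
for k in o: print(k,np.round(o[k],3).tolist())
for n in("scene","top"):
    c=r.capture(n); np.savez(f"pics/{n}0.npz",**c)
    cv2.imwrite(f"pics/{n}0.png",c["img"][:,:,::-1])
    R,t=np.array(c["R"]),np.array(c["t"]); print(n,c["fx"],c["cx"],c["cy"],np.round(-R.T@t,3),np.round(R,3).tolist(),(c["depth"]>0).mean())
E
```

```text
pics
time 0.0
joint_pos [1.111, 0.313, 1.498, -0.0, 1.331, -0.223]
joint_vel [0.001, 0.002, -0.001, 0.001, 0.001, 0.001]
tau [-0.001, -40.222, -25.227, 0.069, 0.035, -0.0]
tool_pos [0.123, 0.51, 0.209]
tool_rot [[-0.972, 0.235, -0.001], [0.235, 0.972, -0.001], [0.0, -0.001, -1.0]]
force [-0.383, -0.504, -0.249]
torque [0.007, -0.04, -0.017]
grasp_force 0.0
opening 0.088
scene 493.80773887666845 322.25120321469905 205.35327925275382 [1.179 0.704 0.876] [[-0.714, 0.701, -0.001], [0.415, 0.421, -0.806], [-0.564, -0.576, -0.591]] 0.9924453125
top 433.5545740985659 324.04284560664934 192.04870967795918 [ 0.284 -0.04   1.182] [[-0.028, -0.999, -0.016], [-0.991, 0.029, -0.132], [0.132, 0.012, -0.991]] 0.9961484375
```

View pics/scene0.png

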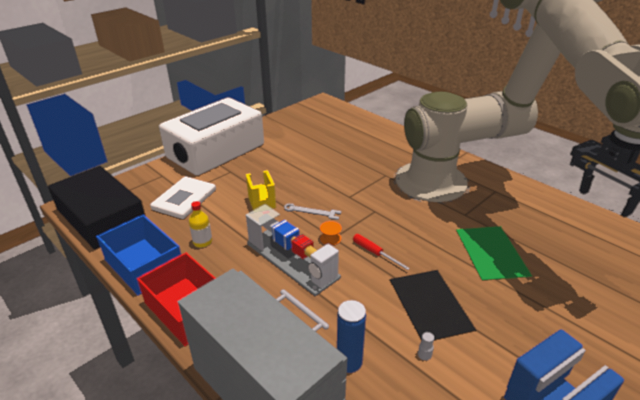

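View pics/top0.png

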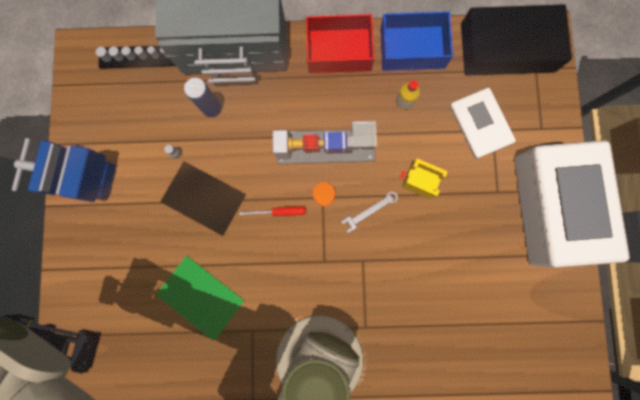

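The station lies at top px ~(275-375, 125-160), with the manifold on the left (world +y) and the guard on the right. The black mat is at (203,198), the yellow rack at (425,178) with its red mark at (404,176), and the orange spool at (323,194).

```bash
cat > h.py <<'E'
import numpy as np,cv2
def cloud(c):
    R,t=np.array(c["R"]),np.array(c["t"]); d=c["depth"]
    v,u=np.mgrid[:400,:640]
    P=np.stack([(u-c["cx"])/c["fx"]*d,(v-c["cy"])/c["fy"]*d,d],-1)
    return (P-t)@R
def ray(c,u,v,z):
    R,t=np.array(c["R"]),np.array(c["t"]); o=-R.T@t
    d=R.T@np.array([(u-c["cx"])/c["fx"],(v-c["cy"])/c["fy"],1]); return o+d*(z-o[2])/d[2]
def proj(c,X):
    R,t=np.array(c["R"]),np.array(c["t"]); p=R@np.array(X)+t
    return np.array([c["cx"]+c["fx"]*p[0]/p[2],c["cy"]+c["fy"]*p[1]/p[2]])
def hsv(c): return cv2.cvtColor(c["img"],cv2.COLOR_RGB2HSV)
COL=dict(red=[((0,150,60),(7,255,255)),((173,150,60),(180,255,255))],blue=[((105,120,50),(125,255,255))],yellow=[((22,150,80),(34,255,255))],black=[((0,0,0),(180,110,60))],orange=[((8,200,150),(16,255,255))])
def mask(c,n,box):
    H=hsv(c); m=sum(cv2.inRange(H,a,b) for a,b in COL[n]); o=np.zeros_like(m); x0,y0,x1,y1=box; o[y0:y1,x0:x1]=m[y0:y1,x0:x1]; return o
def big(m): return max(cv2.findContours(m,cv2.RETR_EXTERNAL,cv2.CHAIN_APPROX_NONE)[0],key=cv2.contourArea)
E
python3 - <<'E'
from h import *
C={n:dict(np.load(f"pics/{n}0.npz")) for n in("scene","top")}
boxes={"top":dict(red=(295,130,322,156),blue=(322,130,352,156),yellow=(395,150,455,205),black=(155,155,250,240),orange=(305,175,345,215)),
"scene":dict(red=(285,230,320,262),blue=(268,215,305,255),yellow=(240,165,280,215),black=(385,265,480,345),orange=(310,215,350,248))}
for n,c in C.items():
    W=cloud(c)
    for k,b in boxes[n].items():
        m=mask(c,k,b); ct=big(m); P=W[(m>0)&(c["depth"]>0)]
        zt=np.percentile(P[:,2],[5,50,95]); top=P[P[:,2]>zt[2]-.006]
        q=lambda a:np.round(np.percentile(a,[2,50,98],axis=0),3).tolist()
        print(n,k,len(P),"z",zt.round(3),"top xy",q(top[:,:2]),"mid",np.round(top[:,:2].mean(0),4))
        if k in("black",):
            z=.004; print([np.round(ray(c,*p,z)[:2],3).tolist() for p in cv2.boxPoints(cv2.minAreaRect(ct))])
c=C["top"]
x0,y0,x1,y1=262,112,392,172
i=cv2.resize(c["img"][y0:y1,x0:x1],None,fx=6,fy=6,interpolation=2)[:,:,::-1]
y=cv2.resize(c["img"][150:210,390:460],None,fx=6,fy=6,interpolation=2)[:,:,::-1]
s=cv2.resize(C["scene"]["img"][165:295,235:345],None,fx=6,fy=6,interpolation=2)[:200*3,:,::-1] if 0 else cv2.resize(C["scene"]["img"][165:295,235:345],None,fx=1.8,fy=1.8,interpolation=2)[:,:,::-1]
out=np.zeros((600,780,3),np.uint8); out[:360,:780]=i[:,:780]; out[360:600,:420]=y[60:300,:]; out[362:596,430:430+198]=s
cv2.imwrite("pics/crop0.png",out)
E
```

```text
scene red 302 z [0.058 0.087 0.091] top xy [[0.547, -0.013], [0.566, 0.008], [0.583, 0.028]] mid [0.5657 0.008 ]
scene blue 331 z [0.055 0.089 0.094] top xy [[0.545, -0.075], [0.566, -0.055], [0.586, -0.027]] mid [ 0.5663 -0.0526]
scene yellow 687 z [0.018 0.046 0.084] top xy [[0.42, -0.337], [0.468, -0.277], [0.508, -0.241]] mid [ 0.4667 -0.282 ]
scene black 3303 z [0.001 0.004 0.007] top xy [[0.356, 0.215], [0.44, 0.315], [0.513, 0.407]] mid [0.4392 0.3138]
[[0.446, 0.195], [0.291, 0.222], [0.431, 0.425], [0.557, 0.392]]
scene orange 261 z [0.005 0.039 0.043] top xy [[0.408, -0.049], [0.436, -0.022], [0.462, 0.004]] mid [ 0.4358 -0.0224]
top red 213 z [0.085 0.089 0.092] top xy [[0.544, -0.012], [0.562, 0.004], [0.58, 0.024]] mid [0.5618 0.0048]
top blue 76 z [0.088 0.092 0.095] top xy [[0.554, -0.068], [0.572, -0.056], [0.58, -0.044]] mid [ 0.5711 -0.0557]
top yellow 991 z [0.035 0.044 0.086] top xy [[0.418, -0.337], [0.465, -0.286], [0.504, -0.244]] mid [ 0.4626 -0.2874]
top black 57 z [0.001 0.005 0.007] top xy [[0.343, 0.242], [0.357, 0.263], [0.499, 0.377]] mid [0.3804 0.277 ]
[[0.348, 0.279], [0.366, 0.271], [0.355, 0.247], [0.338, 0.255]]
top orange 357 z [0.036 0.04  0.043] top xy [[0.407, -0.049], [0.433, -0.026], [0.458, 0.001]] mid [ 0.4327 -0.025 ]
```

View pics/crop0.png

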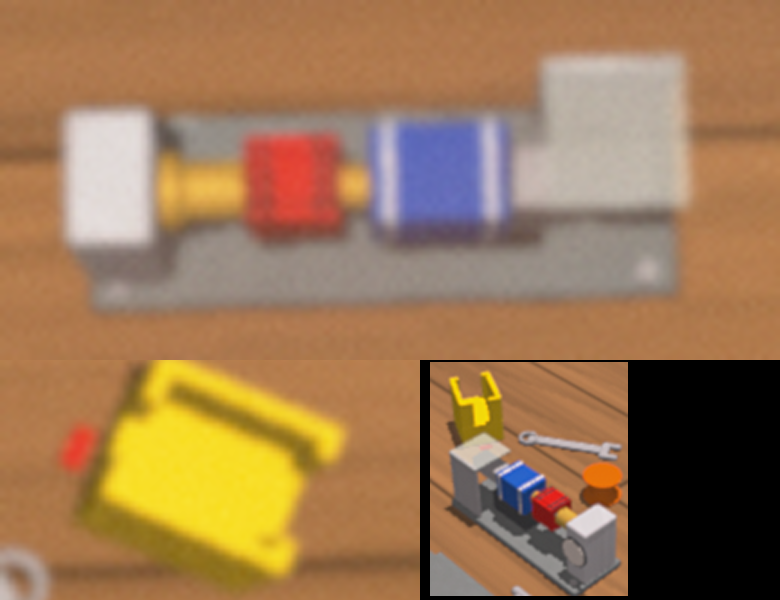

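The crop shows the manifold at the left, then the gold body, red sleeve and blue barrel, with the clear roof at the right. The rack's narrow notch and red mark are on the left (world +y). Next I'll measure the poses properly.

```bash
python3 - <<'E'
from h import *
C={n:dict(np.load(f"pics/{n}0.npz")) for n in("scene","top")}
def rect(P):
    r=cv2.minAreaRect((P[:,:2]*1000).astype(np.float32)); b=cv2.boxPoints(r); e=[b[1]-b[0],b[2]-b[1]]
    e=max(e,key=np.linalg.norm); return np.round(r[0],1),np.round(r[1],1),round(np.degrees(np.arctan2(e[1],e[0]))%180,1)
for n,c in C.items():
    W=cloud(c); z=W[...,2]; H=hsv(c); x,y=W[...,0],W[...,1]
    reg=(x>.48)&(x<.66)&(y>-.2)&(y<.15)
    for nm,m in dict(manif=reg&(z>.094)&(z<.106)&(y>.05),sleeve=reg&(z>.083)&(z<.095)&(y>-.02)&(y<.035),barrel=reg&(z>.087)&(z<.097)&(y>-.1)&(y<-.02),roof=reg&(z>.092)&(y<-.08),base=reg&(z>.007)&(z<.016),
      rack=(x>.38)&(x<.54)&(y>-.36)&(y<-.21)&(z>.077)&(z<.092),rackfloor=(x>.38)&(x<.54)&(y>-.36)&(y<-.21)&(z>.03)&(z<.048)).items():
        m=cv2.morphologyEx(m.astype(np.uint8),cv2.MORPH_OPEN,np.ones((2,2)))>0
        P=W[m]; 
        if len(P)>10: print(n,nm,len(P),*rect(P),"zmed",np.median(P[:,2]).round(4))
    g=H[...,2]<75; g=(g&(H[...,1]<130)&(x>.27)&(x<.6)&(y>.17)&(y<.45)&(z<.02)).astype(np.uint8)*255
    ct=big(cv2.morphologyEx(g,cv2.MORPH_OPEN,np.ones((3,3))))
    Q=np.array([ray(c,*p[0],.004) for p in ct]); print(n,"mat",rect(Q))
    rm=mask(c,"red",(395,165,412,190) if n=="top" else (225,190,300,230)); 
    if rm.any(): print(n,"redmark",W[rm>0].mean(0).round(3),(rm>0).sum())
E
```

```text
scene manif 287 [566.5  87.4] [60.2 34.9] 0.6 zmed 0.099
scene sleeve 199 [846.7 312. ] [1025.9   51.9] 46.8 zmed 0.0882
scene barrel 286 [525.1 -95.3] [181.8  63.5] 47.5 zmed 0.091
scene roof 411 [855.5 225.4] [1151.8   85.7] 51.7 zmed 0.1
scene base 1226 [794.9 319.2] [1064.8  217.5] 56.6 zmed 0.0116
scene rack 159 [ 425.4 -331. ] [208.5  79.4] 50.9 zmed 0.0815
scene rackfloor 234 [816.6 183.5] [1266.2   68. ] 52.1 zmed 0.0389
scene mat (array([437.6, 309.4]), array([198.9, 127.7]), np.float32(60.3))
top manif 333 [433.4  37.1] [332.5  51. ] 18.5 zmed 0.0996
top sleeve 232 [439.1  -6.1] [314.8  43.6] 4.3 zmed 0.0885
top barrel 383 [570.5 -62.9] [60.4 61.3] 178.8 zmed 0.0916
top roof 590 [ 457.1 -115.2] [ 74.9 370.5] 167.9 zmed 0.1007
top base 1204 [479.7  -6.9] [242.  314.9] 152.0 zmed 0.0119
top rack 295 [ 410.1 -189.7] [102.8 378.2] 114.9 zmed 0.0828
top rackfloor 468 [ 401.2 -179.5] [ 79.6 356.2] 117.4 zmed 0.0399
top mat (array([435.2, 307.8]), array([193.2, 122.2]), np.float32(60.0))
top redmark [ 0.485 -0.243  0.   ] 27
```

```bash
cat >> h.py <<'E'
def rect(P):
    r=cv2.minAreaRect((P[:,:2]*1000).astype(np.float32)); b=cv2.boxPoints(r); e=[b[1]-b[0],b[2]-b[1]]
    e=max(e,key=np.linalg.norm); return np.round(r[0],1),np.round(r[1],1),round(np.degrees(np.arctan2(e[1],e[0]))%180,1)
def comp(m):
    n,l,s,_=cv2.connectedComponentsWithStats(m.astype(np.uint8),connectivity=4); return l==1+s[1:,4].argmax()
E
python3 - <<'E'
from h import *
C={n:dict(np.load(f"pics/{n}0.npz")) for n in("scene","top")}
for n,c in C.items():
    W=cloud(c); z=W[...,2]; x,y=W[...,0],W[...,1]; S=hsv(c)[...,1]
    reg=(x>.48)&(x<.66)&(y>-.2)&(y<.15); rk=(x>.38)&(x<.54)&(y>-.36)&(y<-.21)
    for nm,m in dict(manif=reg&(z>.094)&(z<.106)&(y>.05),sleeve=reg&(z>.083)&(z<.095)&(y>-.02)&(y<.035)&(S>150),barrel=reg&(z>.087)&(z<.097)&(y>-.1)&(y<-.02),roof=reg&(z>.096)&(y<-.08),base=reg&(z>.007)&(z<.016),
      rackA=rk&(z>.077)&(z<.092),rackall=rk&(z>.03)).items():
        m=comp(m) if nm!="rackA" else m; P=W[m]
        print(n,nm,len(P),*rect(P),"zmed",np.median(P[:,2]).round(4))
        if nm=="rackA": print(cv2.boxPoints(cv2.minAreaRect((P[:,:2]*1000).astype(np.float32))).round().tolist())
E
```

```text
scene manif 291 [565.9  85.3] [61.4 39.1] 0.6 zmed 0.0993
scene sleeve 199 [564.3   7.5] [40.8 46.4] 93.0 zmed 0.0887
scene barrel 288 [564.5 -57.3] [63.7 46.1] 89.5 zmed 0.0913
scene roof 392 [ 576.3 -133.9] [65.4 69.6] 178.9 zmed 0.1003
scene base 1220 [575.8 -29.7] [271.4  80.6] 89.3 zmed 0.0116
scene rackA 160 [ 462.5 -288.9] [90.9 69. ] 63.8 zmed 0.0825
[[411.0, -314.0], [473.0, -345.0], [514.0, -263.0], [452.0, -233.0]]
scene rackall 625 [ 462.4 -288.6] [95.3 69.1] 64.4 zmed 0.0558
top manif 334 [561.9  82.5] [36.8 59.3] 179.4 zmed 0.0998
top sleeve 222 [562.2   8.7] [46.8 37.5] 88.6 zmed 0.0887
top barrel 383 [562.2 -58.9] [44.  59.6] 91.2 zmed 0.0919
top roof 583 [ 574.4 -134.5] [59.7 66.2] 179.0 zmed 0.1009
top base 1001 [544.4 -34.8] [ 44.7 267.3] 90.1 zmed 0.0118
top rackA 302 [ 461.1 -290.9] [84.1 69.2] 64.6 zmed 0.0837
[[412.0, -314.0], [474.0, -344.0], [510.0, -268.0], [448.0, -238.0]]
top rackall 1006 [ 461.2 -290.7] [84.6 69.3] 64.5 zmed 0.0459
```

```bash
cat >> h.py <<'E'
def go(o,pos,a):
    "row (turn deg, shift m) in present tool axes to bring a downward TCP to pos, tool y at world angle a deg"
    from scipy.spatial.transform import Rotation as Ro
    R=np.array(o["tool_rot"]); a=np.radians(a); c,s=np.cos(a),np.sin(a)
    T=np.array([[-s,c,0],[c,s,0],[0,0,-1]])
    print("row",Ro.from_matrix(R.T@T).as_rotvec(degrees=True).round(1).tolist(),np.round(R.T@(np.array(pos)-o["tool_pos"]),4).tolist())
E
python3 - <<'E'
from station import r
from h import *
go(r.get_obs(),[.5635,.006,.2],0)
E
```

```text
row [-0.1, 0.0, 76.4] [-0.5464, -0.3867, 0.0093]
```

```bash
G='0,0,76.4,-0.5464,-0.3867,0.009,0'
python3 -m jog '[0,0,76.4,-0.5464,-0.3867,0.009,0, 0,0,76.4,-0.5464,-0.3867,0.009,0, 0,0,76.4,-0.5464,-0.3867,0.009,0, 0,0,76.4,-0.5464,-0.3867,0.009,0, 0,0,76.4,-0.5464,-0.3867,0.009,0, 0,0,76.4,-0.5464,-0.3867,0.009,0, 0,0,76.4,-0.5464,-0.3867,0.009,0, 0,0,76.4,-0.5464,-0.3867,0.009,0, 0,0,76.4,-0.5464,-0.3867,0.009,0, 0,0,76.4,-0.5464,-0.3867,0.009,0, 0,0,76.4,-0.5464,-0.3867,0.009,0, 0,0,76.4,-0.5464,-0.3867,0.009,0]'
python3 - <<'E'
from station import r
from h import *
go(r.get_obs(),[.5635,.006,.2],0)
E
```

```text
time: 1.3
tool_pos: [0.5188, 0.0567, 0.2012]
tool_rot: [[-0.0, 1.0, -0.0], [1.0, 0.0, 0.0], [0.0, -0.0, -1.0]]
force: [-0.0, 1.1, -0.1]
opening: 0.0882
grasp_force: 0.0
row [-0.0, -0.0, 0.0] [-0.0507, 0.0447, 0.0012]
```

```bash

python3 -m jog '[0,0,0,-0.0507,0.0447,0.02,0, 0,0,0,-0.0507,0.0447,0.02,0, 0,0,0,-0.0507,0.0447,0.08,0, 0,0,0,-0.0507,0.0447,0.10,0, 0,0,0,-0.0507,0.0447,0.10,0, 0,0,0,-0.0507,0.0447,0.10,0]' >/dev/null
python3 - <<'E'
from station import r
from h import *
o=r.get_obs(); print(o["tool_pos"]); go(o,[.5635,.006,.053],0)
c=r.capture("scene"); cv2.imwrite("pics/s1.png",cv2.resize(c["img"][150:310,200:380],None,fx=4,fy=3.7,interpolation=2)[:,:,::-1])
E
```

```text
[0.56297579 0.00789174 0.10231351]
row [0.0, 0.0, 0.0] [-0.0019, 0.0005, 0.0493]
```

View pics/s1.png

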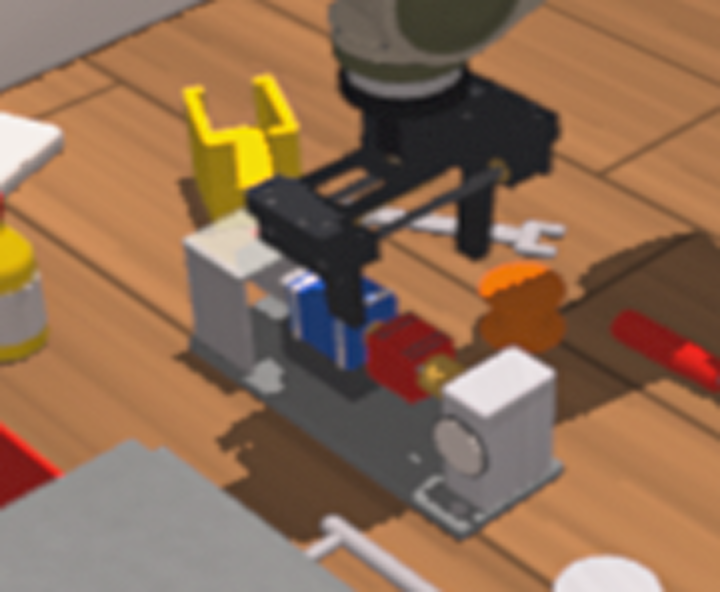

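The gripper straddles the sleeve: the far finger is at about (345,300) and the sleeve at (410,350). I'll descend and close.

```bash

python3 -m jog '[0,0,0,-0.001,0,0.02,0, 0,0,0,-0.001,0,0.04,0, 0,0,0,-0.001,0,0.049,0, 0,0,0,-0.001,0,0.049,0, 0,0,0,-0.001,0,0.049,255, 0,0,0,-0.001,0,0.049,255, 0,0,0,-0.001,0,0.049,255, 0,0,0,-0.001,0,0.049,255, 0,0,0,-0.001,0,0.049,255, 0,0,0,-0.001,0,0.049,255]' 50
```

```text
time: 2.95
tool_pos: [0.5627, 0.0069, 0.0525]
tool_rot: [[-0.001, 1.0, 0.0], [1.0, 0.001, -0.0], [-0.0, 0.0, -1.0]]
force: [1.0, -0.9, 0.2]
opening: 0.0422
grasp_force: 0.0
```

```bash

python3 -m jog '[0,0,0,0,0,0,255, 0,0,0,0,0,0,255, 0,0,0,0,0,0,255, 0,0,0,0,0,0,255]' 50
python3 -m jog '[0,0,0,0.004,0,0,255, 0,0,0,0.008,0,0,255, 0,0,0,0.012,0,0,255, 0,0,0,0.016,0,0,255, 0,0,0,0.018,0,0,255, 0,0,0,0.0185,0,0,255, 0,0,0,0.0185,0,0,255, 0,0,0,0.0185,0,0,255, 0,0,0,0.0185,0,0,255, 0,0,0,0.0185,0,0,255, 0,0,0,0.0185,0,0,255, 0,0,0,0.0185,0,0,255]'
python3 - <<'E'
from station import r
from h import *
c=r.capture("scene"); W=cloud(c); z=W[...,2]; x,y=W[...,0],W[...,1]; H=hsv(c)
for n,m in dict(red=(H[...,1]>150)&((H[...,0]<7)|(H[...,0]>173))&(abs(x-.5635)<.03)&(y>-.03)&(y<.08)&(z>.05),blue=(abs(H[...,0].astype(int)-115)<12)&(H[...,1]>110)&(abs(x-.5635)<.03)&(y>-.12)&(y<.0)&(z>.05)).items(): print(n,m.sum(),np.percentile(y[m],[2,50,98]).round(4))
cv2.imwrite("pics/s2.png",cv2.resize(c["img"][150:310,200:380],None,fx=4,fy=3.7,interpolation=2)[:,:,::-1])
E
```

```text
time: 3.35
tool_pos: [0.5636, 0.0068, 0.0526]
tool_rot: [[-0.0, 1.0, 0.002], [1.0, 0.0, -0.0], [-0.0, 0.002, -1.0]]
force: [5.2, 1.6, -1.2]
opening: 0.037
grasp_force: 50.0
time: 4.55
tool_pos: [0.5636, 0.0232, 0.0526]
tool_rot: [[-0.0, 1.0, 0.002], [1.0, 0.0, -0.003], [-0.003, 0.002, -1.0]]
force: [4.7, -11.1, -2.1]
opening: 0.0373
grasp_force: 50.0
red 222 [0.0058 0.0318 0.0438]
blue 24 [-0.0953 -0.0688 -0.0429]
```

View pics/s2.png

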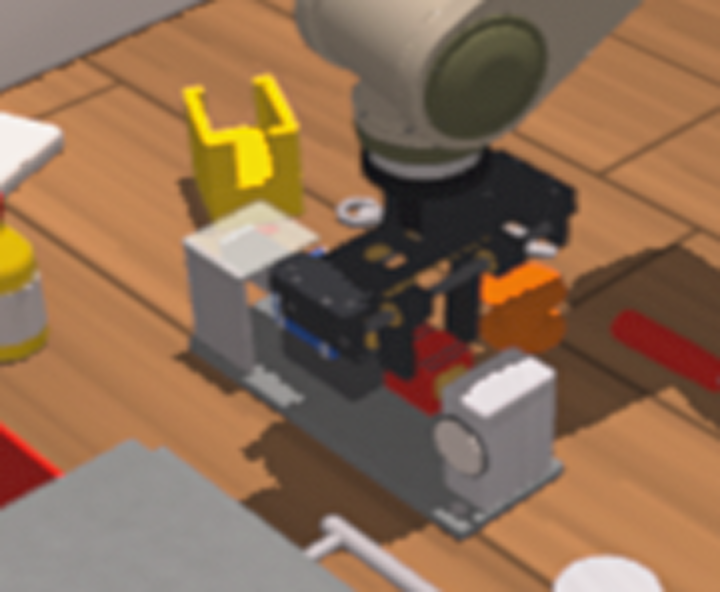

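The sleeve is back about 16 mm at 11 N, and the barrel appears to have moved under the guard. I'll pull slightly further, then release.

```bash

python3 -m jog '[0,0,0,0.0015,0,0,255, 0,0,0,0.0015,0,0,255, 0,0,0,0.0015,0,0,255, 0,0,0,0.0015,0,0,255]'
python3 -m jog '[0,0,0,0,0,0,0, 0,0,0,0,0,0,0, 0,0,0,0,0,0,0, 0,0,0,0,0,0,0, 0,0,0,0,0,0,0, 0,0,0,0,0,0,0, 0,0,0,0,0,0,0, 0,0,0,0,0,0,0, 0,0,0,0,0,-0.04,0, 0,0,0,0,0,-0.09,0, 0,0,0,0,0,-0.1,0, 0,0,0,0,0,-0.1,0]'
python3 - <<'E'
from station import r
from h import *
for n in("scene","top"):
    c=r.capture(n); W=cloud(c); z=W[...,2]; x,y=W[...,0],W[...,1]; H=hsv(c)
    for k,m in dict(red=(H[...,1]>150)&((H[...,0]<7)|(H[...,0]>173))&(abs(x-.5635)<.03)&(y>-.03)&(y<.08)&(z>.082)&(z<.095),blue=(abs(x-.5635)<.03)&(y>-.12)&(y<.0)&(z>.086)&(z<.0955)).items(): 
        if m.any(): print(n,k,m.sum(),np.percentile(y[m],[2,50,98]).round(4),np.percentile(x[m],[2,98]).round(4))
    cv2.imwrite(f"pics/{n}3.png",cv2.resize(c["img"][150:310,200:380] if n=="scene" else c["img"][100:200,250:400],None,fx=4,fy=3.7,interpolation=2)[:,:,::-1])
go(r.get_obs(),[.5635,-.06,.15],0)
E
```

```text
time: 5.0
tool_pos: [0.5636, 0.0246, 0.0526]
tool_rot: [[-0.0, 1.0, 0.002], [1.0, 0.0, -0.004], [-0.004, 0.002, -1.0]]
force: [4.9, -11.7, -2.7]
opening: 0.037
grasp_force: 50.0
time: 6.2
tool_pos: [0.5634, 0.0268, 0.154]
tool_rot: [[-0.001, 1.0, 0.003], [1.0, 0.001, -0.001], [-0.001, 0.003, -1.0]]
force: [0.4, -0.1, -0.7]
opening: 0.0882
grasp_force: 0.0
scene red 180 [-0.0129  0.0086  0.0281] [0.5481 0.5838]
scene blue 333 [-0.1022 -0.0656 -0.0025] [0.5434 0.5861]
top blue 383 [-0.1043 -0.0739 -0.0144] [0.5407 0.5828]
row [-0.1, -0.0, 0.0] [-0.087, 0.0015, 0.001]
```

View pics/scene3.png

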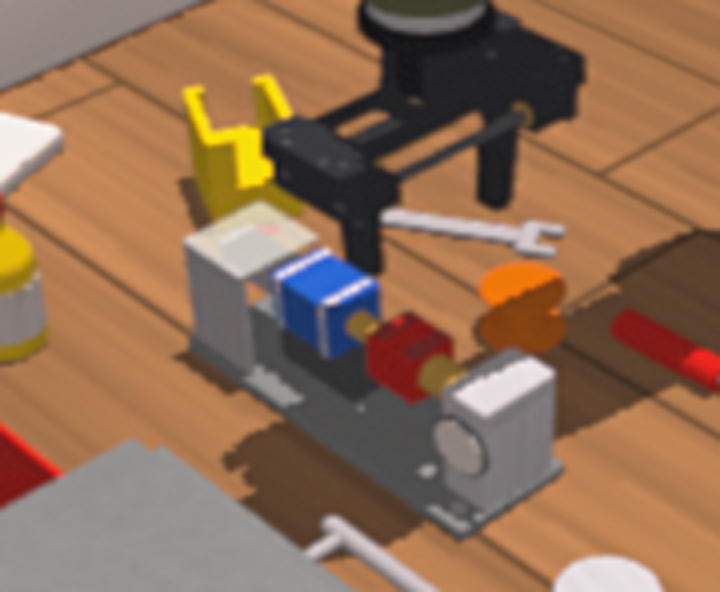

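The filter has popped (centre y ≈ -0.075) and the sleeve is home. Next I'll grip the barrel.

```bash

python3 -m jog '[0,0,0,-0.042,0.0005,0,0, 0,0,0,-0.084,0.0005,0.001,0, 0,0,0,-0.084,0.0005,0.001,0, 0,0,0,-0.084,0.0005,0.001,0, 0,0,0,-0.084,0.0005,0.04,0, 0,0,0,-0.084,0.0005,0.08,0, 0,0,0,-0.084,0.0005,0.10,0, 0,0,0,-0.084,0.0005,0.101,0, 0,0,0,-0.084,0.0005,0.101,0]'
python3 -m jog '[0,0,0,0,0,0,255, 0,0,0,0,0,0,255, 0,0,0,0,0,0,255, 0,0,0,0,0,0,255, 0,0,0,0,0,0,255, 0,0,0,0,0,0,255, 0,0,0,0,0,0,255, 0,0,0,0,0,0,255, 0,0,0,0,0,0,255]' 55
```

```text
time: 7.2
tool_pos: [0.5633, -0.0562, 0.0516]
tool_rot: [[-0.002, 1.0, -0.0], [1.0, 0.002, 0.0], [0.0, -0.0, -1.0]]
force: [0.3, 0.9, -0.0]
opening: 0.088
grasp_force: 0.0
time: 8.1
tool_pos: [0.5632, -0.0571, 0.0515]
tool_rot: [[-0.001, 1.0, 0.0], [1.0, 0.001, -0.0], [-0.0, 0.0, -1.0]]
force: [0.1, -0.0, 1.0]
opening: 0.0438
grasp_force: 55.0
```

```bash

python3 -m jog '[0,0,0,-0.005,0,0,255, 0,0,0,-0.01,0,0,255, 0,0,0,-0.016,0,0,255, 0,0,0,-0.016,0,0,255, 0,0,0,-0.016,0,-0.005,255, 0,0,0,-0.016,0,-0.005,255, 0,0,0,-0.016,-0.02,-0.005,255, 0,0,0,-0.016,-0.04,-0.005,255, 0,0,0,-0.016,-0.06,-0.005,255, 0,0,0,-0.016,-0.075,-0.005,255, 0,0,0,-0.016,-0.075,-0.005,255, 0,0,0,-0.016,-0.075,-0.005,255]'
python3 -m jog '[0,0,0,0,0,-0.03,255, 0,0,0,0,0,-0.06,255, 0,0,0,0,0,-0.09,255, 0,0,0,0,0,-0.12,255, 0,0,0,0,0,-0.15,255, 0,0,0,0,0,-0.15,255, 0,0,0,0,0,-0.15,255]'
python3 - <<'E'
from station import r
from h import *
o=r.get_obs()
for n in("scene","top"):
    c=r.capture(n); np.savez(f"pics/{n}4.npz",**c); W=cloud(c); z=W[...,2]; x,y=W[...,0],W[...,1]; H=hsv(c)
    m=(abs(H[...,0].astype(int)-115)<12)&(H[...,1]>110)&(abs(x-.488)<.05)&(y>-.2)&(y<.0)&(z>.15); P=W[m]
    if m.any(): print(n,m.sum(),np.percentile(P,[2,50,98],axis=0).round(3).tolist())
th=np.radians(60); f=np.array([np.cos(th),np.sin(th)])
p=np.array([.4365,.309])+f*(.018+.012)   # filter origin 12mm ahead of mat centre, grip at filter x 18
print(p); go(o,[*p,.2],-30)
c=r.capture("scene");cv2.imwrite("pics/s4.png",cv2.resize(c["img"][90:310,200:420],None,fx=3.5,fy=2.7,interpolation=2)[:,:,::-1])
E
```

```text
time: 9.3
tool_pos: [0.4886, -0.0733, 0.0566]
tool_rot: [[-0.0, 1.0, 0.0], [1.0, 0.0, -0.0], [-0.0, 0.0, -1.0]]
force: [-0.4, -0.7, -3.1]
opening: 0.0439
grasp_force: 55.0
time: 10.0
tool_pos: [0.4885, -0.0731, 0.2058]
tool_rot: [[-0.001, 1.0, -0.0], [1.0, 0.001, 0.0], [0.0, -0.0, -1.0]]
force: [0.2, 0.3, -2.5]
opening: 0.0434
grasp_force: 55.0
scene 254 [[0.471, -0.107, 0.208], [0.505, -0.066, 0.236], [0.519, -0.058, 0.264]]
[0.4515     0.33498076]
row [-0.0, -0.0, 30.0] [0.4081, -0.0366, 0.0058]
```

View pics/s4.png

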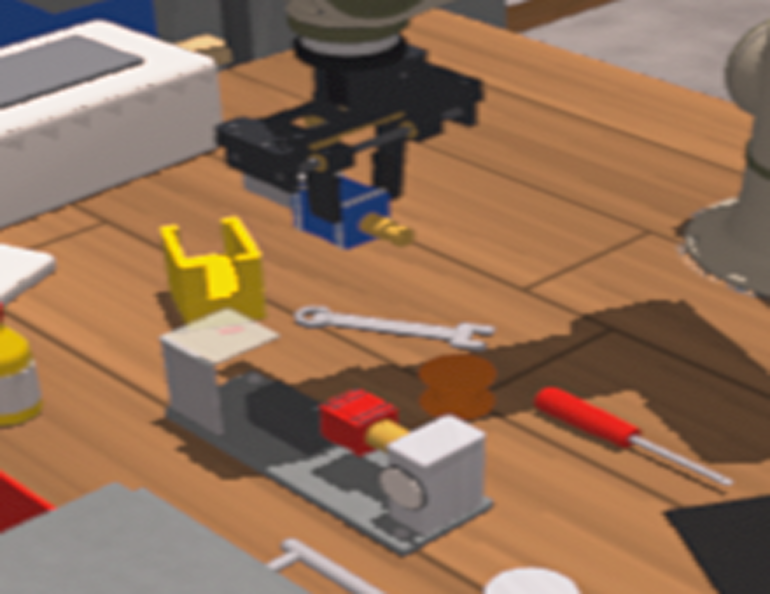

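The filter is held level with its nose forward. I'll carry it over the mat.

```bash

python3 -m jog '[0,0,5,0.04,-0.004,0.002,255, 0,0,9,0.08,-0.008,0.002,255, 0,0,12,0.125,-0.012,0.004,255, 0,0,16,0.17,-0.016,0.004,255, 0,0,20,0.215,-0.02,0.005,255, 0,0,23,0.26,-0.024,0.005,255, 0,0,26,0.305,-0.028,0.005,255, 0,0,30,0.345,-0.032,0.006,255, 0,0,30,0.38,-0.035,0.006,255, 0,0,30,0.4,-0.0366,0.006,255, 0,0,30,0.408,-0.0366,0.006,255, 0,0,30,0.408,-0.0366,0.006,255]'
python3 -m jog '[0,0,0,0,0,0,255, 0,0,0,0,0,0,255, 0,0,0,0,0,0,255]'
python3 - <<'E'
from station import r
from h import *
o=r.get_obs()
c=r.capture("scene"); W=cloud(c); z=W[...,2]; x,y=W[...,0],W[...,1]; H=hsv(c)
b=(abs(H[...,0].astype(int)-115)<12)&(H[...,1]>110)&(abs(x-.45)<.09)&(abs(y-.33)<.09)&(z>.15); P=W[b]
print("blue",b.sum(),np.percentile(P,[2,50,98],axis=0).round(3).tolist())
br=(abs(H[...,0].astype(int)-20)<8)&(H[...,1]>80)&(abs(x-.48)<.06)&(abs(y-.38)<.06)&(z>.15); P=W[br]
if br.any(): print("brass",br.sum(),np.percentile(P,[2,50,98],axis=0).round(3).tolist())
t=dict(np.load("pics/top0.npz")); print("socket",ray(t,174,148,.06),"spray",ray(t,196,88,.16))
go(o,[.4515,.335,.008],-30)
cv2.imwrite("pics/s5.png",cv2.resize(c["img"][120:340,300:540],None,fx=3.2,fy=2.7,interpolation=2)[:,:,::-1])
E
```

```text
time: 11.35
tool_pos: [0.4512, 0.335, 0.1995]
tool_rot: [[0.499, 0.867, -0.001], [0.867, -0.499, -0.001], [-0.001, -0.001, -1.0]]
force: [0.8, 0.4, -2.8]
opening: 0.0437
grasp_force: 55.0
time: 11.65
tool_pos: [0.4517, 0.334, 0.2005]
tool_rot: [[0.501, 0.866, 0.0], [0.866, -0.501, -0.0], [0.0, 0.0, -1.0]]
force: [0.5, 0.7, -2.3]
opening: 0.0434
grasp_force: 55.0
blue 402 [[0.425, 0.3, 0.202], [0.457, 0.335, 0.237], [0.483, 0.354, 0.27]]
brass 396 [[0.428, 0.324, 0.215], [0.47, 0.359, 0.309], [0.512, 0.4, 0.507]]
socket [0.56390002 0.36968687 0.06      ] spray [0.68885272 0.28136666 0.16      ]
row [0.0, -0.0, -0.0] [0.0007, -0.0006, 0.1925]
```

View pics/s5.png

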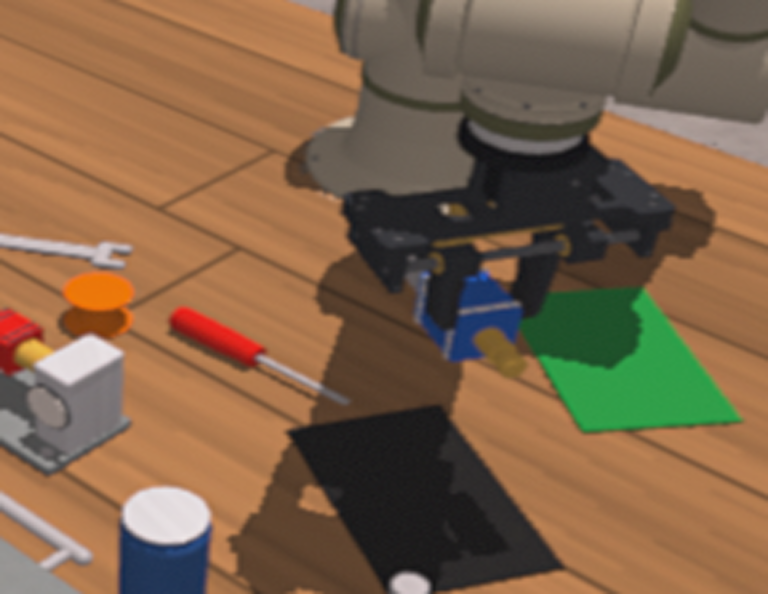

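The gripper sits over the mat with its surroundings clear. I'll lower it, slowly at the end.

```bash

python3 -m jog '[0,0,0,0,0,0.03,255, 0,0,0,0,0,0.065,255, 0,0,0,0,0,0.1,255, 0,0,0,0,0,0.13,255, 0,0,0,0,0,0.155,255, 0,0,0,0,0,0.17,255, 0,0,0,0,0,0.18,255, 0,0,0,0,0,0.184,255, 0,0,0,0,0,0.187,255, 0,0,0,0,0,0.187,255, 0,0,0,0,0,0.187,255, 0,0,0,0,0,0.187,255]'
python3 -m jog '[0,0,0,0,0,0.002,255, 0,0,0,0,0,0.003,255, 0,0,0,0,0,0.003,255, 0,0,0,0,0,0.003,255, 0,0,0,0,0,0.003,255]'
```

```text
time: 12.9
tool_pos: [0.4516, 0.335, 0.014]
tool_rot: [[0.499, 0.866, 0.001], [0.866, -0.499, 0.0], [0.001, 0.001, -1.0]]
force: [1.1, 0.0, -3.4]
opening: 0.0436
grasp_force: 55.0
time: 13.4
tool_pos: [0.4514, 0.3348, 0.0105]
tool_rot: [[0.499, 0.866, -0.0], [0.866, -0.499, 0.0], [0.0, -0.0, -1.0]]
force: [0.7, 0.2, -3.1]
opening: 0.0433
grasp_force: 55.0
```

```bash

python3 -m jog '[0,0,0,0,0,0.001,255, 0,0,0,0,0,0.001,255, 0,0,0,0,0,0.001,255]'|grep -E "tool_pos|force"
python3 -m jog '[0,0,0,0,0,0.001,255, 0,0,0,0,0,0.001,255, 0,0,0,0,0,0.001,255]'|grep -E "tool_pos|force"
python3 -m jog '[0,0,0,0,0,0.0007,255, 0,0,0,0,0,0.0007,255, 0,0,0,0,0,0.0007,255]'|grep -E "tool_pos|force"
```

```text
tool_pos: [0.4513, 0.3348, 0.0094]
force: [-0.5, 0.6, -3.0]
grasp_force: 55.0
tool_pos: [0.4513, 0.3348, 0.0084]
force: [-0.9, 0.1, -2.3]
grasp_force: 55.0
tool_pos: [0.4514, 0.3349, 0.0078]
force: [0.8, 0.3, -1.7]
grasp_force: 55.0
```

```bash

python3 -m jog '[0,0,0,0,0,0.0007,255, 0,0,0,0,0,0.0007,255, 0,0,0,0,0,0.0007,255]'|grep -E "tool_pos|force"
python3 -m jog '[0,0,0,0,0,0,0, 0,0,0,0,0,0,0, 0,0,0,0,0,0,0, 0,0,0,0,0,0,0, 0,0,0,0,0,0,0, 0,0,0,0,0,0,0, 0,0,0,0,0,0,0, 0,0,0,0,0,0,0, 0,0,0,0,0,0,0, 0,0,0,0,0,0,0]'
python3 -m jog '[0,0,0,0,0,-0.02,0, 0,0,0,0,0,-0.05,0, 0,0,0,0,0,-0.09,0, 0,0,0,-0.03,0,-0.13,0, 0,0,0,-0.075,0,-0.14,0, 0,0,0,-0.12,0,-0.14,0, 0,0,0,-0.15,0,-0.14,0, 0,0,0,-0.15,0,-0.14,0, 0,0,0,-0.15,0,-0.14,0]'
python3 - <<'E'
from station import r
from h import *
for n in("scene","top"):
    c=r.capture(n); np.savez(f"pics/{n}6.npz",**c)
    cv2.imwrite(f"pics/{n}6.png",cv2.resize(c["img"][200:360,340:540],None,fx=3.9,fy=3.7,interpolation=2)[:,:,::-1])
    W=cloud(c); z=W[...,2]; x,y=W[...,0],W[...,1]; H=hsv(c)
    m=comp((abs(x-.43)<.12)&(abs(y-.31)<.12)&(z>.042)&(z<.054)); P=W[m]; print(n,m.sum(),*rect(P),np.median(P[:,2]))
    m=(abs(x-.43)<.12)&(abs(y-.31)<.12)&(z>.025)&(z<.042); 
    if m.sum()>5: P=W[comp(m)]; print("tail?",len(P),*rect(P),np.percentile(P[:,2],[10,50,90]).round(4))
E
```

```text
tool_pos: [0.4516, 0.3351, 0.0075]
force: [-1.1, 1.0, 4.8]
grasp_force: 55.0
time: 15.6
tool_pos: [0.4514, 0.3348, 0.0071]
tool_rot: [[0.5, 0.866, 0.0], [0.866, -0.5, -0.0], [-0.0, 0.0, -1.0]]
force: [0.7, 0.1, -0.2]
opening: 0.0883
grasp_force: 0.0
time: 16.5
tool_pos: [0.3769, 0.2049, 0.1475]
tool_rot: [[0.5, 0.866, 0.001], [0.866, -0.5, 0.0], [0.001, 0.001, -1.0]]
force: [0.1, 0.5, 0.0]
opening: 0.0883
grasp_force: 0.0
scene 412 [444.1 320.9] [63.3 45.6] 59.5 0.047233335860496
tail? 258 [456.2 335.4] [99.5 42.8] 79.4 [0.0274 0.0329 0.0385]Traceback (most recent call last):
  File "<stdin>", line 7, in <module>
  File "h.py", line 22, in comp
    n,l,s,_=cv2.connectedComponentsWithStats(m.astype(np.uint8),connectivity=4); return l==1+s[1:,4].argmax()
                                                                                             ~~~~~~~~~~~~~~^^
ValueError: attempt to get argmax of an empty sequence
```

View pics/scene6.png

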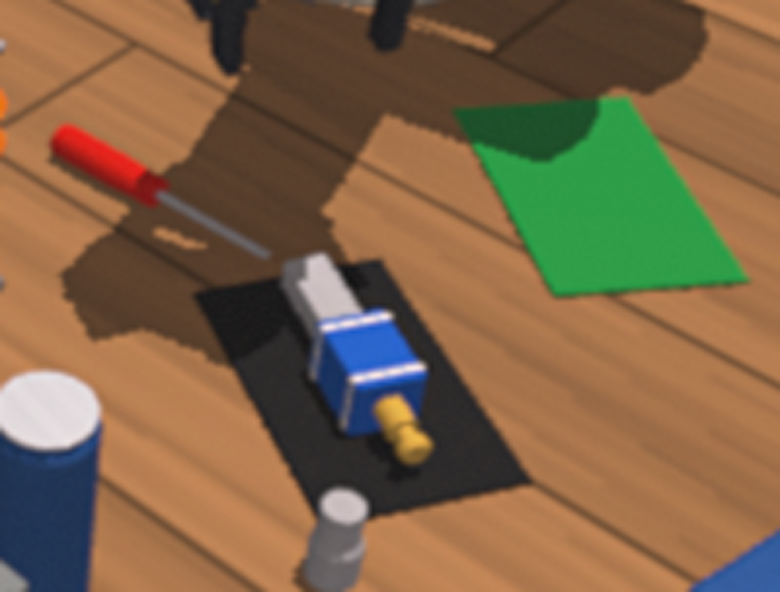

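The filter lies level on the mat with its tail toward the robot. The screwdriver tip is near the tail, at crop (268,255), so I'll check its clearance.

```bash
python3 - <<'E'
from station import r
from h import *
c=dict(np.load("pics/scene6.npz")); tip=ray(c,408.7,268.9,.005); print("tip",tip)
for px in((340+318/3.9,200+257/3.7),(340+285/3.9,200+265/3.7)): print("tail end",ray(c,*px,.037))
f=np.array([.5,.866]); n=np.array([.866,-.5]); p=np.array([.443,.320])-.066*f
d=tip[:2]-p; print("tip rel tail pt: along f",d@f,"across",d@n)
go(r.get_obs(),[*p,.1],-30)
E
```

```text
tip [0.38162454 0.20377627 0.005     ]
tail end [0.39013963 0.24533614 0.037     ]
tail end [0.41093846 0.23544941 0.037     ]
tip rel tail pt: along f -0.06534038686032448 across 0.004960718304377519
row [0.0, -0.0, 0.1] [0.0662, -0.0001, 0.0472]
```

```bash

python3 -m jog '[0,0,0,0.03,0,0.01,0, 0,0,0,0.0662,0,0.03,0, 0,0,0,0.0662,0,0.06,0, 0,0,0,0.0662,0,0.1,0, 0,0,0,0.0662,0,0.125,0, 0,0,0,0.0662,0,0.138,0, 0,0,0,0.0662,0,0.139,0, 0,0,0,0.0662,0,0.139,0, 0,0,0,0.0662,0,0.139,0]' | grep -E "tool_pos|force"
python3 -m jog '[0,0,0,0,0,0,255, 0,0,0,0,0,0,255, 0,0,0,0,0,0,255, 0,0,0,0,0,0,255, 0,0,0,0,0,0,255, 0,0,0,0,0,0,255, 0,0,0,0,0,0,255, 0,0,0,0,0,0,255, 0,0,0,0,0,0,255, 0,0,0,0,0,0,255, 0,0,0,0,0,0,255]' 60
```

```text
tool_pos: [0.4101, 0.2627, 0.0088]
force: [-0.1, -0.6, 0.5]
grasp_force: 0.0
time: 18.6
tool_pos: [0.4095, 0.2622, 0.0081]
tool_rot: [[0.499, 0.866, 0.0], [0.866, -0.499, 0.0], [0.0, -0.0, -1.0]]
force: [-0.0, -0.0, -0.1]
opening: 0.002
grasp_force: 0.2
```

The fingers closed to 2 mm, so there's no tail between them. I'll look before moving.

```bash
python3 - <<'E'
from station import r
from h import *
c=r.capture("scene"); np.savez("pics/scene7.npz",**c)
cv2.imwrite("pics/s7.png",cv2.resize(c["img"][200:360,340:540],None,fx=3.9,fy=3.7,interpolation=2)[:,:,::-1])
W=cloud(c); z=W[...,2]; x,y=W[...,0],W[...,1]; H=hsv(c)
m=(abs(H[...,0].astype(int)-115)<12)&(H[...,1]>110)&(abs(x-.45)<.12)&(abs(y-.33)<.15)&(z<.06); P=W[comp(m)]; print(len(P),*rect(P),np.percentile(P[:,2],[5,50,95]))
E
```

```text
325 [424.3 318.9] [47.2 95.4] 177.4 [0.00585723 0.04698607 0.05013491]
```

View pics/s7.png

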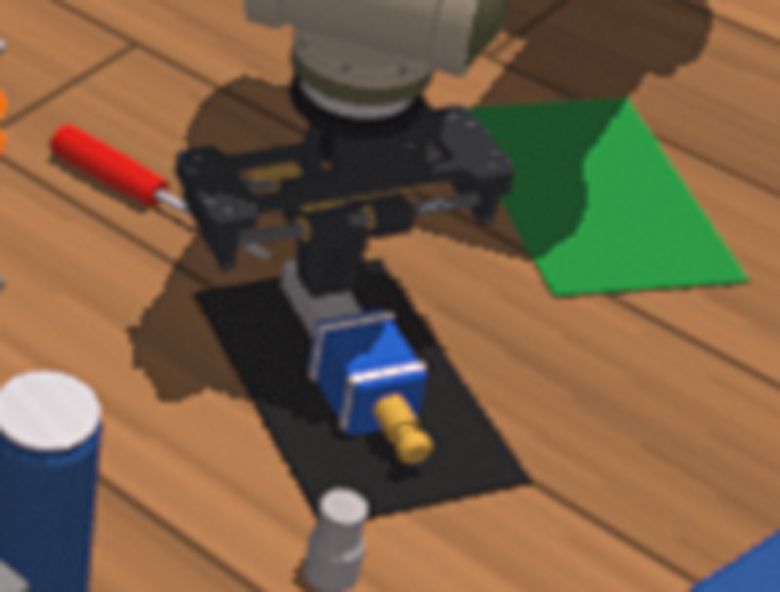

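```bash
python3 - <<'E'
from h import *
from station import r
c=dict(np.load("pics/scene7.npz"))
cr=lambda p:np.round([(p[0]-340)*3.9,(p[1]-200)*3.7])
f=np.array([.5,.866]); n=np.array([.866,-.5]); o=np.array([.443,.320])
print("tcp",cr(proj(c,[.4095,.2622,.008])))
for a,b,z in((-.095,0,.037),(-.095,.014,.037),(-.095,-.014,.037),(-.066,0,.037),(-.03,0,.037),(-.095,0,.026),(.068,0,.026)): print(a,b,z,cr(proj(c,[*(o+a*f+b*n),z])))
W=cloud(c)
for u,v in((330,270),(330,285),(310,285),(300,280),(340,300),(335,255),(320,300)): print((u,v),W[int(200+v/3.7),int(340+u/3.9)].round(4))
W=cloud(dict(np.load("pics/scene6.npz")));print("before")
for u,v in((330,270),(330,285),(310,285),(300,280),(340,300),(335,255),(320,300),(318,262)): print((u,v),W[int(200+v/3.7),int(340+u/3.9)].round(4))
o=r.get_obs();print(o["opening"],o["grasp_force"])
E
```

```text
tcp [316. 316.]
-0.095 0 0.037 [303. 255.]
-0.095 0.014 0.037 [282. 259.]
-0.095 -0.014 0.037 [324. 252.]
-0.066 0 0.037 [322. 285.]
-0.03 0 0.037 [346. 324.]
-0.095 0 0.026 [301. 267.]
0.068 0 0.026 [417. 453.]
(330, 270) [0.4171 0.2686 0.0627]
(330, 285) [0.4156 0.2699 0.0462]
(310, 285) [0.4277 0.2637 0.0503]
(300, 280) [0.4127 0.2459 0.0341]
(340, 300) [0.4137 0.2785 0.0377]
(335, 255) [0.4141 0.2677 0.0729]
(320, 300) [0.4208 0.2693 0.0362]
before
(330, 270) [0.3937 0.2552 0.0376]
(330, 285) [0.4077 0.2654 0.0376]
(310, 285) [0.4149 0.2562 0.0361]
(300, 280) [0.4146 0.2471 0.0363]
(340, 300) [0.4119 0.2775 0.0358]
(335, 255) [ 0.3436  0.2275 -0.0012]
(320, 300) [0.4193 0.2685 0.0345]
(318, 262) [1.1786 0.704  0.8763]
0.0005034929537994763 0.0217679201887222
```

```bash
python3 - <<'E'
from h import *
c=dict(np.load("pics/scene6.npz"))
cr=lambda p:np.round([(p[0]-340)*3.9,(p[1]-200)*3.7])
n=np.array([.866,-.5]);f=np.array([.5,.866]); p=np.array([.3769,.2049])
for s in(-.061,-.044,.044,.061): print(s,cr(proj(c,[*(p+s*n+.009*f),.1475])))
c=dict(np.load("pics/scene7.npz")); W=cloud(c)
m=(c["img"].max(2)<70)&(abs(W[...,0]-.41)<.035)&(abs(W[...,1]-.265)<.03)&(W[...,2]<.075)&(W[...,2]>.01)
P=W[m]; d=P[:,:2]-[.4095,.2622]; print(len(P),"z",np.percentile(P[:,2],[0,5,50]).round(4),"across",np.percentile(d@n,[2,50,98]).round(4),"along",np.percentile(d@f,[2,50,98]).round(4))
E
```

```text
-0.061 [397.  83.]
-0.044 [371.  88.]
0.044 [236. 109.]
0.061 [209. 114.]
172 z [0.0341 0.0407 0.0574] across [-0.0154  0.0039  0.0175] along [-0.0083  0.0095  0.0133]
```

```bash
python3 - <<'E'
from h import *
for fn,p,a,tz in(("scene6",(.3769,.2049),60,.1475),("scene4",(.4885,-.0731),90,.2058),("top6",(.3769,.2049),60,.1475)):
    c=dict(np.load(f"pics/{fn}.npz")) if __import__("os").path.exists(f"pics/{fn}.npz") else None
    if c is None: continue
    W=cloud(c); a=np.radians(a); f=np.array([np.cos(a),np.sin(a)]); n=np.array([f[1],-f[0]])
    d=W[...,:2]-np.array(p); al=d@f; ac=d@n; z=W[...,2]-tz
    for s in(1,-1):
        m=(c["img"].max(2)<75)&(abs(al)<.013)&(s*ac>.018)&(s*ac<.07)&(z<.05)&(z>-.05)
        P=z[m]; print(fn,s,m.sum(),np.sort(P)[:8].round(4) if m.any() else "", np.median((s*ac)[m]).round(3) if m.any() else "")
E
```

```text
scene6 1 42 [0.0297 0.0309 0.0313 0.0332 0.0341 0.0353 0.0369 0.037 ] 0.052
scene6 -1 64 [0.0289 0.0301 0.0302 0.0303 0.0309 0.0309 0.0314 0.0314] 0.046
scene4 1 55 [0.0293 0.0302 0.0306 0.0324 0.0325 0.0329 0.033  0.0339] 0.034
scene4 -1 36 [0.0333 0.0352 0.0356 0.036  0.0367 0.0374 0.0386 0.0391] 0.024
top6 1 2 [0.0292 0.0326] 0.045
top6 -1 0
```

The cloud puts the fingertips about 29 mm above the reported TCP, both open and holding the barrel, so the grasp closed just above the tail. I'll open, go 17 mm lower while watching the force, and close again.

```bash

python3 -m jog '[0,0,0,0,0,-0.003,0, 0,0,0,0,0,-0.003,0, 0,0,0,0,0,-0.003,0, 0,0,0,0,0,-0.003,0, 0,0,0,0,0,-0.003,0, 0,0,0,0,0,-0.003,0, 0,0,0,0,0,-0.003,0, 0,0,0,0,0,-0.003,0, 0,0,0,0,0,-0.003,0, 0,0,0,0,0,-0.003,0]' | grep -E "tool_pos|force|opening"
python3 -m jog '[0,0,0,0,0,0.004,0, 0,0,0,0,0,0.008,0, 0,0,0,0,0,0.01,0, 0,0,0,0,0,0.01,0]' | grep -E "tool_pos|force|opening"
python3 -m jog '[0,0,0,0,0,0.003,0, 0,0,0,0,0,0.006,0, 0,0,0,0,0,0.01,0, 0,0,0,0,0,0.01,0]' | grep -E "tool_pos|force|opening"
```

```text
tool_pos: [0.4095, 0.2622, 0.011]
force: [-0.3, 0.2, -0.0]
opening: 0.0783
grasp_force: 0.0
tool_pos: [0.4093, 0.2621, 0.0006]
force: [-1.1, 0.5, 0.2]
opening: 0.088
grasp_force: 0.0
tool_pos: [0.4092, 0.2621, -0.0095]
force: [0.6, -0.3, 0.1]
opening: 0.0884
grasp_force: 0.0
```

```bash

python3 -m jog '[0,0,0,0.001,0.001,0,255, 0,0,0,0.001,0.001,0,255, 0,0,0,0.001,0.001,0,255, 0,0,0,0.001,0.001,0,255, 0,0,0,0.001,0.001,0,255, 0,0,0,0.001,0.001,0,255, 0,0,0,0.001,0.001,0,255, 0,0,0,0.001,0.001,0,255, 0,0,0,0.001,0.001,0,255, 0,0,0,0.001,0.001,0,255, 0,0,0,0.001,0.001,0,255, 0,0,0,0.001,0.001,0,255]' 60
python3 -m jog '[0,0,0,0,0,-0.002,255, 0,0,0,0,0,-0.007,255, 0,0,0,0,0,-0.015,255, 0,0,0,0,0,-0.03,255, 0,0,0,0,0,-0.06,255, 0,0,0,0,0,-0.09,255, 0,0,0,0,0,-0.12,255, 0,0,0,0,0,-0.14,255, 0,0,0,0,0,-0.15,255, 0,0,0,0,0,-0.15,255, 0,0,0,0,0,-0.15,255]'
python3 - <<'E'
from station import r
from h import *
c=r.capture("scene"); np.savez("pics/scene8.npz",**c)
o=r.get_obs(); p=np.array(o["tool_pos"][:2]); a=np.radians(60); f=np.array([np.cos(a),np.sin(a)]); n=np.array([f[1],-f[0]])
W=cloud(c); H=hsv(c); d=W[...,:2]-p; al,ac,z=d@f,d@n,W[...,2]
m=(al>.03)&(al<.11)&(abs(ac)<.035)&(z>.08)
# barrel top face: highest points per along-bin
for lo in np.arange(.03,.11,.008):
    k=m&(al>=lo)&(al<lo+.008); print(round(lo,3),k.sum(),np.percentile(z[k],[50,95]).round(4) if k.any() else "",np.percentile(ac[k],[3,97]).round(4) if k.any() else "")
cv2.imwrite("pics/s8.png",cv2.resize(c["img"][140:300,340:540],None,fx=3.9,fy=3.7,interpolation=2)[:,:,::-1])
E
```

```text
time: 21.65
tool_pos: [0.4108, 0.2626, -0.009]
tool_rot: [[0.499, 0.866, -0.0], [0.866, -0.499, -0.0], [-0.0, -0.0, -1.0]]
force: [-0.5, -0.4, -0.1]
opening: 0.0277
grasp_force: 59.9
time: 22.75
tool_pos: [0.4104, 0.2624, 0.1402]
tool_rot: [[0.5, 0.866, -0.001], [0.866, -0.5, -0.001], [-0.001, -0.001, -1.0]]
force: [0.4, 0.1, -3.0]
opening: 0.0275
grasp_force: 59.9
0.03 829 [0.3588 0.4549] [-0.0319  0.0297]
0.038 459 [0.4067 0.4603] [-0.0295  0.0215]
0.046 331 [0.4201 0.4578] [-0.0299  0.0214]
0.054 293 [0.4189 0.4541] [-0.0336  0.0214]
0.062 355 [0.4152 0.4437] [-0.0322  0.0215]
0.07 154 [0.1975 0.4281] [-0.019   0.0217]
0.078 80 [0.1954 0.198 ] [-0.0175  0.0217]
0.086 117 [0.1947 0.1982] [-0.0208  0.0219]
0.094 194 [0.1822 0.1955] [-0.0208  0.0192]
0.102 28 [0.181  0.1844] [-0.007   0.0095]
```

View pics/s8.png

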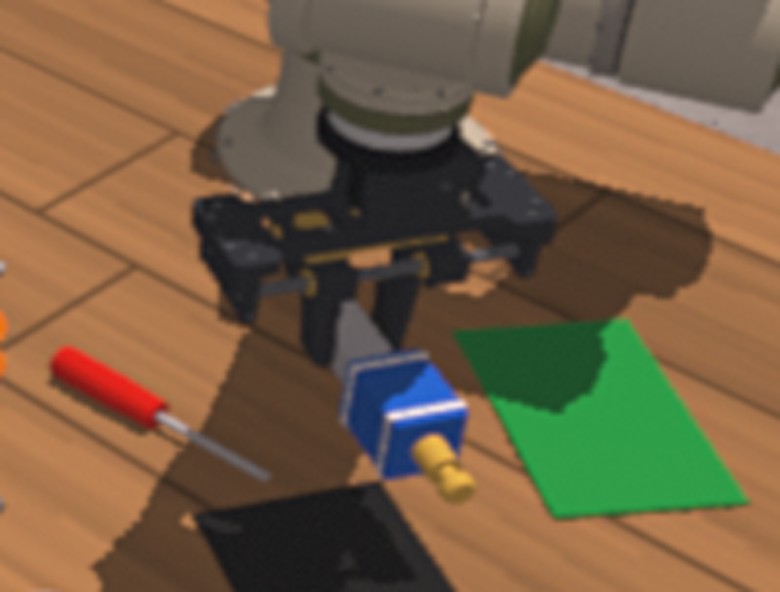

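The filter hangs level from its tail: the barrel top is at z ≈ 0.197 and laterally centred at crop (405,410). From here I'll only measure numerically.

```bash
cat >> h.py <<'E'
def held(c,p,a,zt):
    "barrel top face relative to TCP p with filter yaw a: slope, along/across extent"
    W=cloud(c); H=hsv(c); a=np.radians(a); f=np.array([np.cos(a),np.sin(a)]); n=np.array([f[1],-f[0]])
    d=W[...,:2]-np.array(p)[:2]; al,ac,z=d@f,d@n,W[...,2]
    m=comp((al>.02)&(al<.12)&(abs(ac)<.035)&(abs(z-zt)<.006)); A=np.c_[al[m],ac[m],np.ones(m.sum())]
    k=np.linalg.lstsq(A,z[m],rcond=None)[0]; print(m.sum(),"slope along,across",k[:2].round(3),"z",np.median(z[m]).round(4),"along",np.percentile(al[m],[1,99]).round(4),"across",np.percentile(ac[m],[1,99]).round(4),*rect(W[m]))
E
python3 - <<'E'
from station import r
from h import *
o=r.get_obs(); held(dict(np.load("pics/scene8.npz")),o["tool_pos"],60,.197)
a=np.radians(64.4); f=np.array([np.cos(a),np.sin(a)]); p=np.array([.4615,-.290])-.066*f
print(p); go(o,[*p,.14],-25.6)
E
```

```text
439 slope along,across [-0.024 -0.021] z 0.1964 along [0.038  0.0973] across [-0.0213  0.0219] [444.2 320.6] [61.6 44.1] 60.2
[ 0.43298234 -0.34952095]
row [-0.1, 0.1, -4.4] [-0.5187, 0.3253, 0.0003]
```

```bash

python3 -m jog '[0,0,0,-0.014,0.009,0,255, 0,0,0,-0.038,0.024,-0.005,255, 0,0,-0.5,-0.072,0.045,-0.01,255, 0,0,-1,-0.106,0.066,-0.01,255, 0,0,-1,-0.14,0.088,-0.01,255, 0,0,-1.5,-0.174,0.109,-0.01,255, 0,0,-2,-0.208,0.13,-0.01,255, 0,0,-2.5,-0.242,0.152,-0.01,255, 0,0,-3,-0.276,0.173,-0.01,255, 0,0,-3.5,-0.31,0.194,-0.01,255, 0,0,-4,-0.335,0.21,-0.01,255, 0,0,-4.4,-0.345,0.216,-0.01,255]' | grep -E "tool_pos|force|time"
python3 -m jog '[0,0,0,0,0,0,255, 0,0,0,0,0,0,255]' | grep -E "tool_pos|force|time"
python3 - <<'E'
from station import r
from h import *
go(r.get_obs(),[.4325,-.3505,.15],-25.6)
E
```

```text
time: 24.0
tool_pos: [0.4252, -0.1462, 0.1501]
force: [0.0, 0.2, -3.1]
grasp_force: 59.9
time: 24.2
tool_pos: [0.4254, -0.1431, 0.1506]
force: [-0.1, 0.7, -2.9]
grasp_force: 59.9
row [-0.1, -0.0, 0.0] [-0.1841, 0.0959, 0.0003]
```

```bash

python3 -m jog '[0,0,0,-0.012,0.006,0,255, 0,0,0,-0.035,0.018,0,255, 0,0,0,-0.07,0.036,0,255, 0,0,0,-0.105,0.055,0,255, 0,0,0,-0.14,0.073,0,255, 0,0,0,-0.168,0.087,0,255, 0,0,0,-0.18,0.0935,0,255, 0,0,0,-0.1841,0.0959,0,255, 0,0,0,-0.1841,0.0959,0,255, 0,0,0,-0.1841,0.0959,0,255, 0,0,0,-0.1841,0.0959,0,255]' | grep -E "tool_pos|force|time"
python3 - <<'E'
from station import r
from h import *
o=r.get_obs(); print(o["tool_pos"])
for n in("scene","top"):
    c=r.capture(n); np.savez(f"pics/{n}9.npz",**c)
    try: held(c,o["tool_pos"],64.4,.2075)
    except Exception as e: print(n,e)
    W=cloud(c);x,y,z=np.moveaxis(W,2,0)
    m=(x>.38)&(x<.54)&(y>-.36)&(y<-.21)&(z>.077)&(z<.092); print(n,"rack visible",m.sum(),*(rect(W[m]) if m.sum()>5 else ()))
E
```

```text
time: 25.3
tool_pos: [0.433, -0.3505, 0.1513]
force: [-0.2, -0.2, -2.3]
grasp_force: 59.9
[ 0.4329778  -0.35054247  0.15128258]
188 slope along,across [-0.022 -0.   ] z 0.2069 along [0.0398 0.0993] across [-0.0231  0.0209] [ 461.4 -288.8] [68.5 44.9] 65.7
scene rack visible 156 [ 462.  -289.3] [90.9 68.1] 64.1
299 slope along,across [0.006 0.016] z 0.2077 along [0.0535 0.094 ] across [-0.0226  0.021 ] [ 463.7 -284.5] [43.2 44.9] 154.9
top rack visible 107 [ 467.4 -276.8] [53.4 67.4] 154.4
```

Filter and rack agree within 2 mm in both views. I'll lower it in guarded stages.

```bash

python3 -m jog '[0,0,0,0,0,0.01,255, 0,0,0,0,0,0.025,255, 0,0,0,0,0,0.04,255, 0,0,0,0,0,0.055,255, 0,0,0,0,0,0.067,255, 0,0,0,0,0,0.074,255, 0,0,0,0,0,0.075,255, 0,0,0,0,0,0.075,255, 0,0,0,0,0,0.075,255]' | grep -E "tool_pos|force|time"
python3 -m jog '[0,0,0,0,0,0.003,255, 0,0,0,0,0,0.006,255, 0,0,0,0,0,0.009,255, 0,0,0,0,0,0.009,255]' | grep -E "tool_pos|force|time"
python3 -m jog '[0,0,0,0,0,0.002,255, 0,0,0,0,0,0.005,255, 0,0,0,0,0,0.005,255]' | grep -E "tool_pos|force|time"
```

```text
time: 26.3
tool_pos: [0.433, -0.3519, 0.0767]
force: [0.7, 0.6, -2.1]
grasp_force: 59.9
time: 26.7
tool_pos: [0.4325, -0.3514, 0.0665]
force: [-0.2, -0.2, -2.8]
grasp_force: 59.9
time: 27.0
tool_pos: [0.4326, -0.3515, 0.0616]
force: [-0.3, -0.4, -3.3]
grasp_force: 59.9
```

```bash

python3 -m jog '[0,0,0,0,0,0.004,255, 0,0,0,0,0,0.008,255, 0,0,0,0,0,0.012,255, 0,0,0,0,0,0.015,255, 0,0,0,0,0,0.015,255]' | grep -E "tool_pos|force|time"
python3 -m jog '[0,0,0,0,0,0.004,255, 0,0,0,0,0,0.008,255, 0,0,0,0,0,0.012,255, 0,0,0,0,0,0.015,255, 0,0,0,0,0,0.015,255, 0,0,0,0,0,0.015,255]' | grep -E "tool_pos|force|time"
python3 -m jog '[0,0,0,0,0,0.001,255, 0,0,0,0,0,0.002,255, 0,0,0,0,0,0.002,255]' | grep -E "tool_pos|force|time"
```

```text
time: 27.5
tool_pos: [0.4325, -0.3514, 0.0465]
force: [-0.4, 0.4, -2.5]
grasp_force: 59.9
time: 28.1
tool_pos: [0.4327, -0.3517, 0.032]
force: [-0.5, 1.0, -2.3]
grasp_force: 59.9
time: 28.4
tool_pos: [0.4327, -0.3516, 0.03]
force: [-0.6, 0.6, -2.7]
grasp_force: 59.9
```

```bash

python3 -m jog '[0,0,0,0,0,0.001,255, 0,0,0,0,0,0.0015,255, 0,0,0,0,0,0.0015,255, 0,0,0,0,0,0.0015,255]' | grep -E "tool_pos|force|time"
python3 -m jog '[0,0,0,0,0,0.001,255, 0,0,0,0,0,0.001,255, 0,0,0,0,0,0.001,255]' | grep -E "tool_pos|force|time"
python3 -m jog '[0,0,0,0,0,0.0007,255, 0,0,0,0,0,0.0007,255, 0,0,0,0,0,0.0007,255]' | grep -E "tool_pos|force|time"
```

```text
time: 28.8
tool_pos: [0.4327, -0.3517, 0.0286]
force: [0.1, -0.3, -2.3]
grasp_force: 59.9
time: 29.1
tool_pos: [0.4327, -0.3516, 0.0275]
force: [0.2, -0.7, -2.9]
grasp_force: 59.9
time: 29.4
tool_pos: [0.4328, -0.3517, 0.027]
force: [-1.4, -0.0, -0.8]
grasp_force: 59.9
```

Contact came where expected. One more 0.5 mm, then release, raise straight up and check.

```bash

python3 -m jog '[0,0,0,0,0,0.0005,255, 0,0,0,0,0,0.0005,255, 0,0,0,0,0,0.0005,255]' | grep -E "tool_pos|force|time"
python3 -m jog '[0,0,0,0,0,0,0, 0,0,0,0,0,0,0, 0,0,0,0,0,0,0, 0,0,0,0,0,0,0, 0,0,0,0,0,0,0, 0,0,0,0,0,0,0, 0,0,0,0,0,0,0, 0,0,0,0,0,0,0, 0,0,0,0,0,0,0, 0,0,0,0,0,0,0]' | grep -E "tool_pos|force|time|open"
python3 -m jog '[0,0,0,0,0,-0.015,0, 0,0,0,0,0,-0.04,0, 0,0,0,0,0,-0.08,0, 0,0,0,-0.03,0,-0.12,0, 0,0,0,-0.07,0,-0.15,0, 0,0,0,-0.1,0,-0.16,0, 0,0,0,-0.1,0,-0.16,0, 0,0,0,-0.1,0,-0.16,0]' | grep -E "tool_pos|force|time"
python3 - <<'E'
from station import r
from h import *
for n in("scene","top"):
    c=r.capture(n); W=cloud(c);x,y,z=np.moveaxis(W,2,0); H=hsv(c)
    reg=(abs(x-.4615)<.08)&(abs(y+.29)<.08); b=reg&(abs(H[...,0].astype(int)-115)<12)&(H[...,1]>100)&(z>.06)
    w=comp(cv2.dilate(b.astype(np.uint8),np.ones((3,3)))) if b.any() else b
    P=W[b&(abs(z-.084)<.008)]; A=np.c_[P[:,:2],np.ones(len(P))]; k=np.linalg.lstsq(A,P[:,2],rcond=None)[0]
    print(n,b.sum(),*rect(P),"z",np.percentile(P[:,2],[5,50,95]).round(4),"slope",k[:2].round(3))
    s=(H[...,1]>150)&((H[...,0]<7)|(H[...,0]>173))&(abs(x-.5635)<.03)&(abs(y)<.06)&(z>.082)&(z<.095)
    print(" sleeve y",np.percentile(y[s],[2,98]).round(4) if s.any() else "")
    br=reg&(abs(H[...,0].astype(int)-20)<6)&((x-.4615)*.432+(y+.29)*.902>.044)&(z>.05); 
    if br.any(): print(" nose",br.sum(),W[br].mean(0).round(3),W[br].max(0).round(3))
E
```

```text
time: 29.7
tool_pos: [0.4327, -0.3519, 0.0268]
force: [-2.1, 0.1, 4.5]
grasp_force: 59.9
time: 30.7
tool_pos: [0.4327, -0.3516, 0.0263]
force: [-0.2, -0.3, -0.4]
opening: 0.0882
grasp_force: 0.0
time: 31.5
tool_pos: [0.3893, -0.4416, 0.1858]
force: [-0.5, 0.8, 0.3]
grasp_force: 0.0
scene 133 [ 463.  -287.5] [54.4 42.2] 62.9 z [0.0784 0.0827 0.0864] slope [-0.01  -0.021]
 sleeve y [-0.0122  0.0273]
 nose 75 [ 0.483 -0.24   0.065] [ 0.509 -0.224  0.084]
top 227 [ 460.7 -291. ] [56.5 42.1] 69.3 z [0.0806 0.084  0.0871] slope [-0.015  0.007]
 sleeve y [-0.012   0.0218]
 nose 44 [ 0.484 -0.24   0.068] [ 0.495 -0.229  0.073]
```

The filter is seated: top at 0.084 (so origin at 0.062), level, centred within 2 mm, nose in the notch. The sleeve is home and the arm is clear.

```bash
python3 -c "
from station import r
print(r.hand_in())"
```

```text
the job is handed in; nothing more can be done
None
```

I handed the job in at about 31.6 s with the filter measured seated, level and released in the yellow rack and the sleeve home; the first tail grasp closed just above the tail and had to be redone lower, I viewed 11 pictures against the limit of 10, and the hand-in gave no verdict.

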